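Put down a bicycle kickstand and hold the frame upright

TASK

On the repair table the rear end of a child's bicycle frame leans over in a tilting cradle. First slide the roll of tape up off the seat tube and set it down gently, flat in the metal parts tray, and let go of it; then flip the kickstand all the way down past its spring's centre so that it stays there; then grip the bare seat tube, bring the frame upright and finish while still gripping and holding it upright, because it tips back over when let go. Leave the screwdriver, cup and jar alone.

Things in the scene. Friction and masses are not known exactly. Their poses are not given: they have to be found in the camera images.
- roll_center (a point): centre (half-way up, on the axis) of the loose grey roll of cloth tape: a ring 60 mm outer diameter, 33 mm bore, 26 mm high, 70 g. z is its axis. It starts threaded on the seat tube, resting on the seat collar; the tube's top end stands 32 mm above this centre.
- tube_grip (a point): point on the axis of the frame's upright seat tube, half-way along its bare top 45 mm (above the aluminium seat collar, which is 42 mm in diameter with its top 22 mm below this point); tube 27 mm in diameter, top end 23 mm above this point. z points up along the tube, and all its axes are those of the frame: y runs along the frame from the hub (rear) to the seat tube, x across it to the side that has the kickstand and towards which it leans.
- frame_pivot (a point): point on the cradle's tilt axis, which is level, runs along the frame's y and lies 40 mm above the table; axes are the frame's. In frame axes the tube_grip point lies at x 0, y +70, z +242 mm from it.
- frame (a joint): tilt of the frame in its cradle, rad: 0 leaning on the stop towards the kickstand side (start), 0.21 upright, 0.42 the opposite stop. Weight and a light spring in the cradle always tip it back towards 0 from upright (about 2 to 3 N at the tube holds it).
- stand_pivot (a point): kickstand's hinge on the frame; axes are the frame's, the hinge runs along x. The stand is a bent round aluminium rod 14 mm thick: seen from its hinge in the frame's axes, when folded, it runs to (12, -20, 0) mm and then straight to its foot at (75, -115, 0) mm. Opening turns the foot down and forward, to point almost straight down; the seat tube is 40 mm ahead of the hinge (+y), the chainstay and hub lie on its -x side.
- stand_foot (a point): end of the kickstand's rod, centre of its black rubber foot (18 mm thick)
- kickstand (a joint): kickstand angle, rad: 0 folded back level along the frame (start), 1.745 fully down on its stop. An over-centre spring pulls it back to 0 below about 0.87 and on to fully down above that, where it stays. About 7 N at 80 mm from the hinge starts it; the force needed falls to nothing at the centre. Pressing it downwards presses the leaning frame on its stop.
- tray_in (a point): centre of the inner floor of the shallow aluminium parts tray, fixed; inside 162 mm along its x and 222 mm along its y, rim 20 mm above the table, walls 4 mm, floor 4 mm
- cradle: dark steel base plate under the frame, fixed to the table; 140 mm across (x) by 320 mm (y), 12 mm thick; its x and y are the horizontal directions of the frame's x and y; origin on the table below the tilt axis
- screwdriver: screwdriver lying on the table, leave alone; origin under it
- cup: paper cup 72 mm wide, 85 mm high, leave alone; origin at its base
- jar: glass jar 60 mm wide, 70 mm high, leave alone; origin at its base
Things that resemble listed ones, but are neither listed nor needed, are in the scene too. What is shaped like the part that bears roll_center but turquoise or yellow is not meant.

How it is judged (in metres and radians):
On the way, in this order (a step that is already met when the one before it is completed fails the run):
1. the roll lies flat in the tray, let go (x of roll_center in the frame of tray_in between -0.065 and 0.065 m and y of roll_center in the frame of tray_in between -0.095 and 0.095 m and z of roll_center in the frame of tray_in below 0.019 m and contact force between roll and the fingers below 0.2 N and angle between roll_center's own z axis and vertical below 0.15 rad and value of joint kickstand below 0.6 rad), for 0.2 s.
2. the kickstand is flipped fully down, with the roll still in the tray (x of roll_center in the frame of tray_in between -0.065 and 0.065 m and y of roll_center in the frame of tray_in between -0.095 and 0.095 m and z of roll_center in the frame of tray_in below 0.019 m and contact force between roll and the fingers below 0.2 N and value of joint kickstand above 1.6 rad), for 0.2 s.
At the end, for the whole second after the job is handed in: Roll flat in the tray (centre within 65 / 95 mm of its middle along x / y, at most 19 mm above its floor, tilt under 0.15 rad), not touched; kickstand joint above 1.6; seat tube within 0.08 rad of vertical, still, and gripped by the fingers with over 6 N (all of step 2 and angle between roll_center's own z axis and vertical below 0.15 rad and angle between tube_grip's own z axis and vertical below 0.08 rad and velocity of joint frame between -0.05 and 0.05 rad/s and contact force between the fingers and frame_c0 above 6 N); the arm keeps its last pose, push and grip.
It fails at once if screwdriver, cup or jar moved by more than 40 mm (distance of any of screwdriver, cup, jar from where it was at the start of the episode above 0.04 m).
It fails at once if the roll is dropped or thrown (linear speed of roll above 1 m/s and contact force between roll and the fingers below 0.1 N).
It also fails if it takes over 72 s, if anything falls off the work surface, if the arm or the gripper's body presses on something with over 40 N, if the wrist force passes 120 N, or if a joint passes its speed limit or range.

ROBOT

A 7-joint arm with a two-finger parallel gripper is mounted at the origin on the work surface. World frame = base frame: x ahead of the robot, y to its left, z up, the work surface at z = 0. Lengths are in mm, angles in rad, forces in N, time in s.
With the tool pointing down it reaches from about 400 to 900 mm from the base axis. Payload 5.6 kg.
Tool frame: the origin (TCP) lies midway between the tips of the shut fingers; the grasp point (between the pads) lies 19 mm behind it; x points along the fingers, y is the direction in which the jaws open and shut, and the axes are right-handed (so a half turn about x gives the same grasp; the last joint's range is limited). The gripper opens to 92 mm and grips with 3 to 60 N. Pads are 20 mm wide; open, the fingers measure 128 mm over their backs; the gripper's body (75 mm by 189 mm) begins 69 mm behind the grasp point.
Start: joints at [-1.386, 0.468, -0.012, 1.603, 0.006, 1.071, -0.056], TCP at [146.834, 633.205, 214.592] pointing down, gripper open.
Joint ranges: [-2.53, 2.53], [-0.31, 2.02], [-1.57, 1.55], [0.28, 2.44], [-1.29, 4.43], [0.15, 1.84], [-2.92, 2.92]. Speed limits (rad/s): [2.57, 2.57, 3.14, 3.14, 3.14, 3.14, 3.14].

INTERFACE

Orientations are given as a rotation vector (axis times angle).
In Python, from cell import robot, grip, kin, viewer gives the robot as it stands. Calls block until the motion is done:
- robot.movep(position, orientation): joint-space move of the TCP to a pose.
- robot.servo_line(position, feed=150, rotation=None): straight line of the TCP; rotation=None keeps the orientation; feed is the mean speed in mm/s.
- robot.goto_joints(angles): joint-space move.
- grip(opening, newtons=None): opening from 0.0 (shut) to 1.0 (fully open); newtons is the grip in N (None keeps the last); returns when the fingers have stopped.
- robot.hold(seconds).
- kin.ik(position, orientation): joint angles nearest the present ones, or None.
- robot.observe(): the state.
- viewer.read_camera(name): name is "scene" or "top" or "wrist"; returns the picture (400x640x3 uint8, red, green, blue); there is no depth.
- viewer.camera_info(name): a dict with "camera_matrix" (3x3 intrinsics, pixels), "k1" (the pictures are not rectified: a ray, as slopes to the right and down, at radius r is drawn at 1 + k1 r^2 times it, then the intrinsics apply), "R" (3x3) and "t" (3): a world point X has camera coordinates R X + t. Camera axes: x right, y down, z forward; pixel columns grow to the right and rows downward; lengths in mm; the calibration is good to about 2 mm. A picture is of the moment at which its call begins: read the wrist's pose just before it. camera_info takes no time and is no camera call; for the wrist camera it gives the pose at the moment of the call.
A pose or a line that the arm cannot do raises robot.IKError and nothing moves.
- robot.job_done(): hands the job in, once; it reports no verdict.
Trained networks look in the newest picture that a camera, given by its name, has taken for a name from the list of things; names that differ only in an ending like _2 or _b are one class to them, and where a whole thing is asked for, a point or a joint stands for the part that bears it (a point fixed in the world has none). Each returns a list of dicts, best first, with "confidence" (0 to 1); they miss things now and then, are a little off and sometimes report something else, mostly with a low value. They report only what shows in the picture. A call takes as long as a camera call. They do not tell look-alikes from the thing itself.
- viewer.silhouettes(name, camera): "mask" (400x640 bool, what is visible of it).
- viewer.pinpoint(name, camera): "at" ([x, y, z] in mm, in the coordinates of the camera as it stood for that picture, good to about 4 mm: a listed point, or the origin of a listed thing).
The state is a dict: "t": time; "joints": joint angles; "joint_velocities": joint speeds; "joint_torque": joint torques, N m; "tcp_pos": TCP position; "tcp_rot": TCP orientation; "contact_force": force on the tool from outside, world axes, zero at the start; "wrist_torque": the same for the moment, N m; "grip_width": opening from 0.0 (shut) to 1.0 (fully open).
Only numpy, scipy, OpenCV 4.12 (cv2) and the standard library are available. Lean on these libraries where they do the work, as an engineer would, in place of code of your own. Each camera call takes 0.05 s, during which the arm holds its last target.

## Working session

There is one attempt and no reset: what is moved stays moved. The work goes in short steps, each a Python script; the robot and the scene stay as the last script left them, time stands still between calls to the robot, and variables do not carry over. Pictures are saved under pics/ and viewed, and the job is handed in when it is done.

```bash
ls; mkdir -p pics; python3 - <<'E'
from cell import robot, grip, kin, viewer
import cv2
o=robot.observe(); print(o)
for n in("scene","top","wrist"):
    im=viewer.read_camera(n); cv2.imwrite(f"pics/a_{n}.png",im[:,:,::-1])
    i=viewer.camera_info(n); print(n,i)
    for th in ["roll_center","tube_grip","frame_pivot","stand_pivot","stand_foot","tray_in","cradle","screwdriver","cup","jar"]:
        for d in viewer.pinpoint(th,n):
            import numpy as np
            X=np.array(i["R"]).T@(np.array(d["at"])-np.array(i["t"]))
            print(th,round(d["confidence"],2),X.round(0))
print(robot.observe()['t'])
E
```

```text
pics
{'t': 0.0, 'joints': array([-1.38600338,  0.4683657 , -0.01161233,  1.60363747,  0.00603617,
        1.07141918, -0.05631095]), 'joint_velocities': array([-1.83929815e-03,  2.45176667e-04,  2.61929302e-03, -2.65212221e-05,
        3.79229369e-05, -7.52755870e-04, -8.59810570e-05]), 'joint_torque': array([ 4.86208010e-04, -5.20569384e+01, -1.22998317e-02, -2.43763590e+01,
       -5.66424674e-02,  1.71637681e-02,  1.56138935e-04]), 'tcp_pos': array([146.72673577, 632.60733825, 213.64210191]), 'tcp_rot': array([ 0.17746568,  1.56343568, -0.18029029]), 'contact_force': array([ 0.46454424, -0.13065661,  0.6063537 ]), 'wrist_torque': array([-0.00680743,  0.04121234,  0.00681086]), 'grip_width': 0.9967473026830812}
scene {'camera_matrix': array([[519.7442065 ,   0.        , 325.07558165],
       [  0.        , 519.7442065 , 204.96311575],
       [  0.        ,   0.        ,   1.        ]]), 'k1': 0.021035201160448127, 'R': array([[-0.25530517,  0.9668206 , -0.00878578],
       [ 0.51475188,  0.12822559, -0.84769612],
       [-0.81844351, -0.2209437 , -0.53040938]]), 't': array([ 143.63
[... 1201 characters left out ...]
0.84 [631. 114. 137.]
stand_foot 0.57 [682.  -8. 128.]
stand_foot 0.24 [549.  98.  39.]
tray_in 0.61 [ 476. -315.    5.]
cradle 0.88 [554. 100.   2.]
screwdriver 0.63 [527. 424.  -1.]
cup 0.66 [ 785. -189.   -3.]
jar 0.81 [ 707. -308.    0.]
wrist {'camera_matrix': array([[302.93687925,   0.        , 324.43754468],
       [  0.        , 302.93687925, 200.50754547],
       [  0.        ,   0.        ,   1.        ]]), 'k1': -0.047533782791478484, 'R': array([[ 2.26627349e-01,  9.73981431e-01, -4.66519806e-04],
       [ 9.33462079e-01, -2.17062482e-01,  2.85538836e-01],
       [ 2.78008260e-01, -6.51463878e-02, -9.58367026e-01]]), 't': array([-650.34677375,  -31.87334569,  392.52016528])}
1.65
```

View pics/a_scene.png

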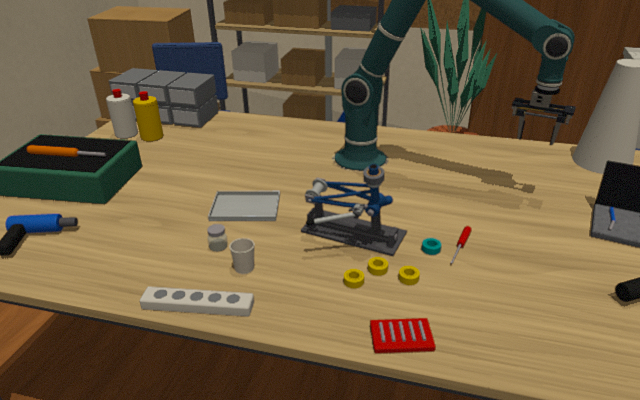

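View pics/a_top.png

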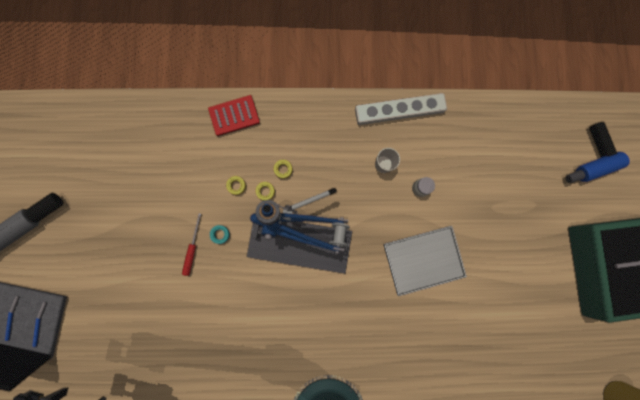

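The scene camera shows six roll-shaped candidates:
- a grey ring on the seat tube at about (373,175)
- a turquoise ring at (431,246)
- yellow rings at (354,278), (378,266) and (409,275)
- a dark grey jar lid at (217,231)

Only the grey one threaded on the tube fits the description. I'll confirm that in an enlarged crop and fit the frame pose.

```bash
cat > h.py <<'E'
from cell import robot, grip, kin, viewer
import numpy as np, cv2
from scipy.optimize import least_squares
from scipy.spatial.transform import Rotation as Rn
def pin(th,cam,minc=0.4):
    i=viewer.camera_info(cam)
    return [(d["confidence"],np.array(i["R"]).T@(np.array(d["at"])-np.array(i["t"]))) for d in viewer.pinpoint(th,cam) if d["confidence"]>=minc]
def proj(X,cam):
    i=viewer.camera_info(cam); c=np.array(i["R"])@np.asarray(X,float)+np.array(i["t"])
    s=c[:2]/c[2]; s=s*(1+i["k1"]*(s@s)); K=np.array(i["camera_matrix"])
    return (K@np.r_[s,1])[:2]
def snap(cam,f,box=None,pts=(),k=1):
    im=viewer.read_camera(cam)[:,:,::-1].copy()
    if box: x0,y0,x1,y1=box
    else: x0,y0,x1,y1=0,0,640,400
    im=cv2.resize(im[y0:y1,x0:x1],None,fx=k,fy=k,interpolation=cv2.INTER_CUBIC)
    for p in pts:
        u=(proj(p,cam)-[x0,y0])*k+(k-1)/2; cv2.drawMarker(im,tuple(int(a) for a in u.round()),(0,0,255),cv2.MARKER_CROSS,9,1)
    cv2.imwrite("pics/"+f,im)
def rotmat(xax,yax):
    x=np.array(xax,float);x/=np.linalg.norm(x)
    y=np.array(yax,float);y-=x*(x@y);y/=np.linalg.norm(y)
    return np.c_[x,y,np.cross(x,y)]
def rv(xax,yax): return Rn.from_matrix(rotmat(xax,yax)).as_rotvec()
E
python3 - <<'E'
from h import *
acc={}
for r in range(3):
  for c in("scene","top"):
    viewer.read_camera(c)
    for th in ["roll_center","tube_grip","frame_pivot","stand_pivot","stand_foot","tray_in","cradle"]:
        for cf,X in pin(th,c,0.3):
            if th=="roll_center" and X[2]<200: continue
            if th=="stand_foot" and X[2]<80: continue
            acc.setdefault(th,[]).append((c[0],*X.round(1)))
for k,v in acc.items(): print(k,[tuple(map(lambda a:a if isinstance(a,str) else float(a),t)) for t in v])
m={k:np.mean([t[1:] for t in v],0) for k,v in acc.items()}
L=-0.21
def fr(p):
    yaw=p[2]; return Rn.from_euler('z',yaw).as_matrix()@Rn.from_euler('y',p[3]).as_matrix()
def res(p):
    R=fr(p);P=np.array([p[0],p[1],40]); sp=np.array([p[4],30,p[5]])
    return np.concatenate([P-m["frame_pivot"],(P*[1,1,0]-m["cradle"]),P+R@[0,70,242]-m["tube_grip"],P+R@[0,70,233]-m["roll_center"],P+R@sp-m["stand_pivot"],P+R@(sp+[75,-115,0])-m["stand_foot"]])
s=least_squares(res,[552,98,-.15,.21,40,100]); print(s.x.round(3)); print(s.fun.reshape(-1,3).round(1))
s2=least_squares(lambda q:res(np.r_[q[:3],.21,q[3:]]),[552,98,-.15,40,100]); print(s2.x.round(3)); print(s2.fun.reshape(-1,3).round(1))
q=np.r_[s2.x[:3],.21,s2.x[3:]]; np.save("frame.npy",q); R=fr(q);P=np.array([q[0],q[1],40]); sp=q[4:6]
f=lambda x:P+R@np.array(x,float)
S=np.array([sp[0],30,sp[1]])
pts=[f([0,70,242]),f([0,70,265]),f([0,70,233]),f(S),f(S+[75,-115,0]),f(S+[12,-20,0]),P]
print(np.round(pts,1))
snap("scene","b_scene.png",(270,140,450,300),pts,4); snap("top","b_top.png",(220,170,380,290),pts,5)
for c in("scene","top"):
  for d in viewer.silhouettes("tray_in",c):
    print(c,d["confidence"],d["mask"].sum(),cv2.minAreaRect(np.argwhere(d["mask"])[:,::-1].astype(np.float32)))
print(robot.observe()['t'])
E
```

```text
roll_center [('s', 610.2, 159.2, 274.0), ('t', 611.7, 159.2, 266.0), ('t', 614.2, 156.3, 279.2), ('s', 612.7, 158.3, 274.7), ('t', 610.9, 157.6, 267.0), ('s', 609.3, 160.5, 274.7), ('t', 611.5, 158.1, 267.8)]
frame_pivot [('s', 548.0, 97.4, 39.5), ('t', 549.8, 99.3, 40.4), ('s', 551.4, 93.8, 39.1), ('t', 550.8, 96.9, 40.0), ('s', 551.2, 94.3, 36.9), ('t', 551.5, 100.4, 41.0)]
stand_pivot [('s', 628.3, 115.8, 143.3), ('s', 682.2, -14.7, 124.5), ('t', 630.0, 114.8, 137.3), ('t', 552.4, 102.6, 2.9), ('s', 631.6, 115.2, 143.6), ('t', 630.4, 114.3, 137.3), ('s', 628.6, 115.9, 144.3), ('t', 631.2, 115.9, 138.5)]
stand_foot [('s', 685.0, -9.9, 126.3), ('t', 681.0, -10.9, 126.1), ('s', 682.2, -13.6, 120.7), ('s', 683.8, -13.7, 125.7), ('t', 681.8, -12.4, 129.7)]
tray_in [('s', 468.1, -313.6, 9.0), ('t', 473.2, -315.3, 1.7), ('t', 789.4, -187.4, -1.4), ('s', 469.9, -313.8, 9.4), ('t', 474.4, -316.5, 2.4), ('s', 471.5, -316.0, 9.3), ('t', 475.3, -317.1, 4.8)]
cradle [('s', 553.1, 99.8, 0.7), ('t', 551.4, 104.6, 1.7), ('s', 553.7, 97.9, -0.0), ('t', 631.1, 117.4, 137.1), ('s', 550.8, 99.2, 0.3)
[... 370 characters left out ...]
67.3]
 [ 12.3 -16.7  -7.9]
 [  2.    2.6  12.5]
 [ -4.1 -14.  -12.5]]
[ 5.55158e+02  8.45660e+01 -2.08000e-01  4.88770e+01  1.03869e+02]
[[  4.7 -12.5   0.5]
 [ -9.7 -18.6 -23.7]
 [  2.2  60.3  71.4]
 [  5.6 -15.4  -4. ]
 [  2.5   2.1   9.9]
 [ -5.4 -15.9  -9.9]]
[[618.9 142.7 276.7]
 [623.6 141.7 299.2]
 [617.1 143.1 267.9]
 [629.3  99.6 131.4]
 [677.4 -28.  115.8]
 [636.7  77.6 128.9]
 [555.2  84.6  40. ]]
scene 0.72 2052 ((244.0, 205.0), (72.0, 30.0), 0.0)
scene 0.62 4761 ((358.2283935546875, 202.69281005859375), (107.36114501953125, 85.32595825195312), 14.826478958129883)
top 0.76 3761 ((424.61749267578125, 260.5229187011719), (54.11759567260742, 72.103271484375), 74.47589111328125)
4.25
```

Some false detections got into the averages. I'll refit with medians.

```bash
cat >> h.py <<'E'
def fr(yaw,l): return Rn.from_euler('z',yaw).as_matrix()@Rn.from_euler('y',l).as_matrix()
E
python3 - <<'E'
from h import *
m={"frame_pivot":[550.7,96.9,40],"cradle":[552,100,0],"tube_grip":[611.7,157.5,278.5],"roll_center":[610.9,158.2,270.5],"stand_pivot":[630,115.2,140.7],"stand_foot":[682.7,-12,125.7]}
def res(p,l=None):
    R=fr(p[2],.21 if l is None else l);P=np.array([p[0],p[1],40]); sp=np.array([p[3],30,p[4]])
    return np.concatenate([P-m["frame_pivot"],(P*[1,1,0]-m["cradle"]),P+R@[0,70,242]-m["tube_grip"],P+R@[0,70,233]-m["roll_center"],P+R@sp-m["stand_pivot"],P+R@(sp+[75,-115,0])-m["stand_foot"]])
s2=least_squares(res,[552,98,-.15,40,100],loss='soft_l1'); print(s2.x.round(3)); print(s2.fun.reshape(-1,3).round(1))
q=s2.x; np.save("frame.npy",q); R=fr(q[2],.21);P=np.array([q[0],q[1],40])
f=lambda x:P+R@np.array(x,float)
S=np.array([q[3],30,q[4]])
pts=[f([0,70,242]),f([0,70,265]),f([0,70,233]),f(S),f(S+[75,-115,0]),f(S+[12,-20,0]),P]
print(np.round(pts,1))
# tray pose from top mask corners at rim height
d=[d for d in [*viewer.silhouettes("tray_in","top")]][0]
snap("scene","c_scene.png",(290,150,430,260),pts,5); snap("top","c_top.png",(220,170,380,290),pts,5)
i=viewer.camera_info("top");K=np.array(i["camera_matrix"]);Rc=np.array(i["R"]);t=np.array(i["t"])
def back(u,z):
    s=(np.array(u)-K[:2,2])/K[0,0]; k=s.copy()
    for _ in range(5): k=s/(1+i["k1"]*(k@k))
    w=Rc.T@np.r_[k,1];o=-Rc.T@t; return o+w*(z-o[2])/w[2]
for z in (4,20):
  c=np.array([back(p,z) for p in cv2.boxPoints(cv2.minAreaRect(np.argwhere(d["mask"])[:,::-1].astype(np.float32)))]); print(c.round(0).tolist(),c.mean(0).round(1)); e=np.diff(c,axis=0); print(np.linalg.norm(e,axis=1).round(0),np.arctan2(e[:,1],e[:,0]).round(2))
# tool axes now
print(Rn.from_rotvec(robot.observe()['tcp_rot']).as_matrix().round(2))
E
```

```text
[ 5.50933e+02  9.76360e+01 -1.72000e-01  5.23670e+01  1.14448e+02]
[[ 0.2  0.7  0. ]
 [-1.1 -2.4  0. ]
 [ 0.9  0.5 -1.8]
 [-0.1  0.1 -2.6]
 [ 0.  -0.8  0.3]
 [-0.1  0.5 -0.3]]
[[612.6 158.  276.7]
 [617.3 157.2 299.2]
 [610.8 158.3 267.9]
 [630.  114.4 141. ]
 [682.6 -11.5 125.4]
 [638.2  92.6 138.5]
 [550.9  97.6  40. ]]
[[524.0, -181.0, 4.0], [585.0, -412.0, 4.0], [415.0, -454.0, 4.0], [358.0, -225.0, 4.0]] [ 470.5 -318.     4. ]
[238. 175. 236.] [-1.31 -2.9   1.82]
[[525.0, -178.0, 20.0], [584.0, -406.0, 20.0], [417.0, -447.0, 20.0], [360.0, -221.0, 20.0]] [ 471.5 -313.1   20. ]
[235. 172. 233.] [-1.31 -2.9   1.82]
[[ 0.    0.23  0.97]
 [ 0.    0.97 -0.23]
 [-1.    0.    0.  ]]
```

View pics/c_scene.png

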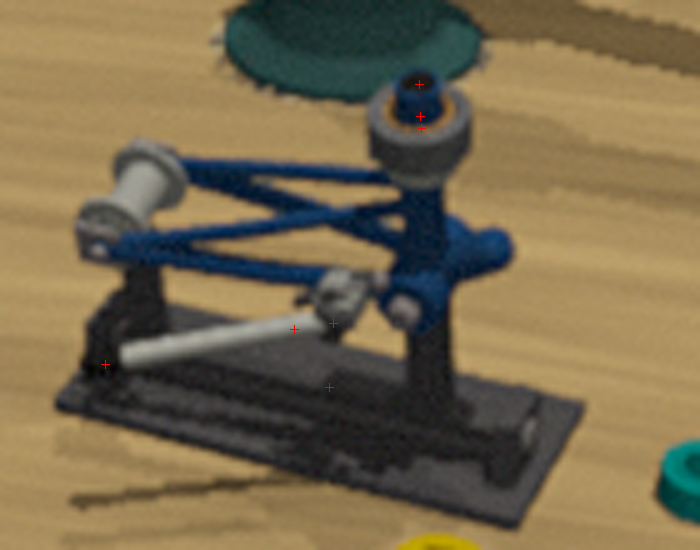

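View pics/c_top.png

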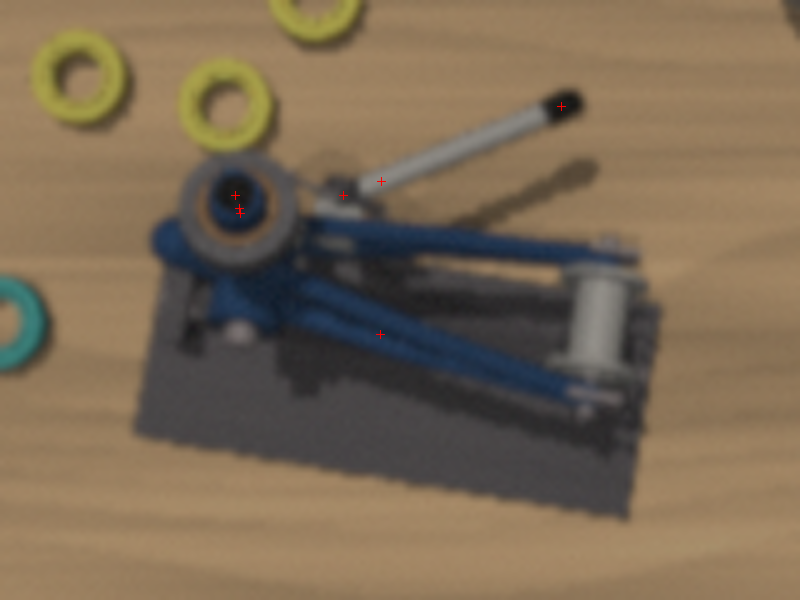

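The frame fit agrees with every check: residuals are under 3 mm, and the tube and roll heights come out as expected. In the crop the grey roll sits around the seat tube at scene (373,175). The turquoise and yellow rings lie on the table. Next I go to the roll.

```bash
cat >> h.py <<'E'
q=np.load("frame.npy"); P=np.array([q[0],q[1],40.]); S=np.array([q[3],30,q[4]])
def F(x,l=.21): return P+fr(q[2],l)@np.array(x,float)
def A(l=.21): return fr(q[2],l)
def st():
    o=robot.observe(); return f"t={o['t']:.2f} tcp={o['tcp_pos'].round(1)} F={o['contact_force'].round(1)} g={o['grip_width']:.3f}"
E
python3 - <<'E'
from h import *
o=robot.observe()
R=A(); ori=rv(-R[:,2],R[:,1])
p=F([0,70,224+110]); print(p,kin.ik(p,ori),kin.ik(F([0,70,224]),ori))
robot.servo_line(o['tcp_pos']+[0,0,170],feed=250)
robot.movep(p,ori); print(st())
i=viewer.camera_info("wrist"); 
snap("wrist","d_wrist.png",None,[F([0,70,265]),F([0,70,246])])
for th in("roll_center","tube_grip"):
    for c,X in pin(th,"wrist",.3): print(th,round(c,2),X.round(1))
print(F([0,70,233]),F([0,70,242]))
E
```

```text
[631.50625723 154.69554818 366.66232552] [-0.49609116  0.50413545  0.3974423   1.25883593 -0.24928811  1.61663982
  1.28819172] [-0.49872764  0.51984238  0.35087495  1.46722146 -0.24644357  1.38883941
  1.29493872]
t=7.67 tcp=[631.2 156.1 366.6] F=[-0.3 -0.8  0.4] g=1.004
roll_center 0.86 [696.7 192.2  14.8]
roll_center 0.84 [715.3 291.    9.8]
roll_center 0.72 [615.4 161.2 269.5]
roll_center 0.63 [560.  338.6  14.3]
roll_center 0.58 [771.6 136.3  16.5]
tube_grip 0.97 [616.1 157.2 276.8]
[610.76209335 158.29687082 267.88120313] [612.6105832  157.97596088 276.68348136]
```

View pics/d_wrist.png

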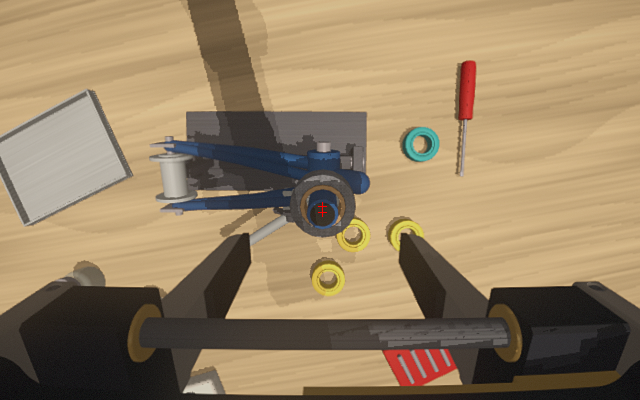

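The wrist picture shows the tube mouth at (322,210), right on the predicted point, with the grey roll centred around it and the finger gap spanning it. I'll descend along the tube axis and grip.

```bash
python3 - <<'E'
from h import *
robot.servo_line(F([1,70,260]),feed=100); print(st())
robot.servo_line(F([1,70,224]),feed=40); print(st())
f0=robot.observe()['contact_force']
grip(0.0,15); print(st())
snap("wrist","e_wrist.png")
snap("scene","e_scene.png",(290,110,450,250),(),4)
E
```

```text
t=8.71 tcp=[617.7 157.2 294.7] F=[ 0.1  0.1 -0.1] g=1.004
t=9.76 tcp=[610.1 158.4 259.2] F=[-0.3  0.6 -0.2] g=0.997
t=10.33 tcp=[609.9 158.4 258.9] F=[ 0.3 -0.6  0.6] g=0.653
```

View pics/e_scene.png

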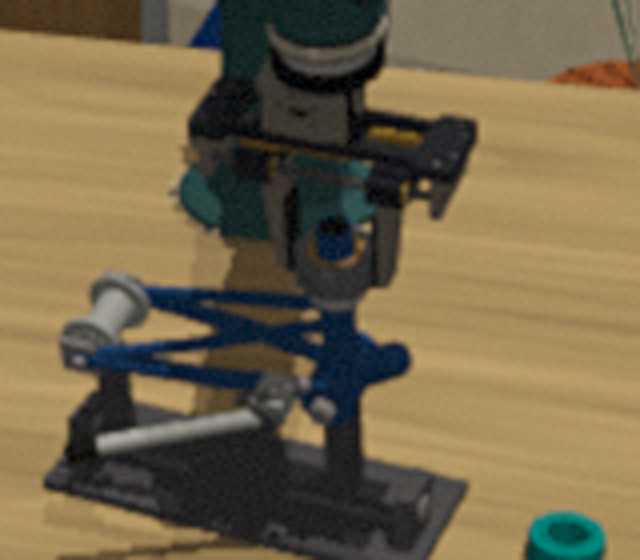

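The fingers stopped at 60 mm (0.653 × 92), which is the roll's diameter. The crop shows them on both sides of the roll with the tube inside. I'll slide it up and carry it to the tray.

```bash
python3 - <<'E'
from h import *
robot.servo_line(F([1,70,224+58]),feed=60); print(st())
robot.servo_line(F([1,70,224+58])+[0,0,60],feed=120); print(st())
ty=np.array([-0.25,0.968,0]); ori=rv([0,0,-1],ty)
tc=np.array([472,-315,0.])
robot.movep(tc+[0,0,180],ori); print(st())
snap("wrist","f_wrist.png",None,[tc+[0,0,4]])
i=viewer.camera_info("wrist")
for th in("tray_in","roll_center"):
    for c,X in pin(th,"wrist",.3): print(th,round(c,2),X.round(1))
snap("scene","f_scene.png",(180,50,480,250),(),2.5)
E
```

```text
t=11.55 tcp=[621.5 156.4 315.1] F=[-0.4  1.  -0.7] g=0.663
t=12.20 tcp=[621.5 156.4 374.9] F=[ 0.2 -0.1 -1.3] g=0.657
t=14.12 tcp=[ 473.  -314.3  180.1] F=[ 0.6 -0.3 -0.4] g=0.660
tray_in 0.74 [ 475.6 -316.2    4.4]
roll_center 0.95 [ 472.5 -311.7  193.7]
```

View pics/f_wrist.png

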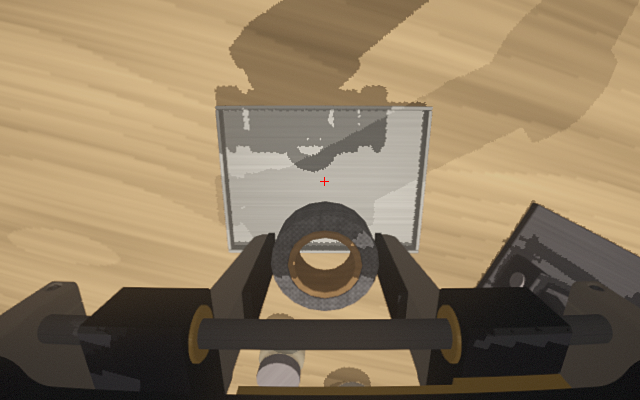

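View pics/f_scene.png

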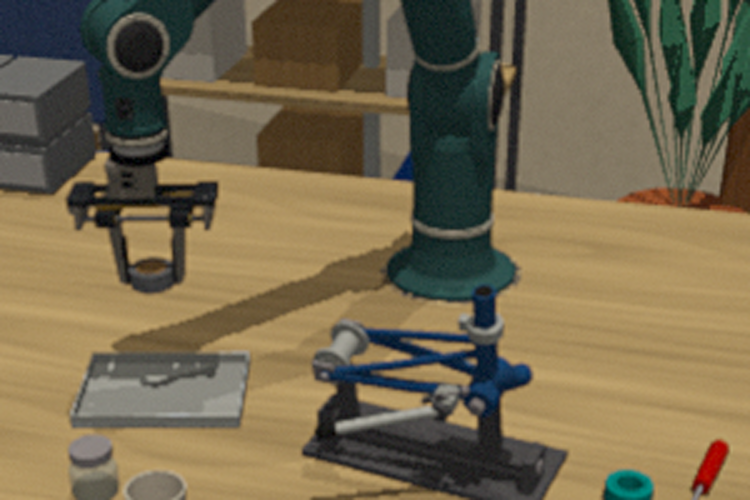

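The roll is in the gripper above the tray, with the tray centre at wrist pixel (324,181). I'll lower it in small steps until it touches.

```bash
python3 - <<'E'
from h import *
tc=np.array([473,-315,0.])
robot.servo_line(tc+[0,0,30],feed=120)
robot.servo_line(tc+[0,0,14],feed=40)
robot.hold(.2)
f0=np.mean([robot.observe()['contact_force'][2] for _ in range(3)]); print(st(),f0)
z=14
while z>5.5:
    z-=1; robot.servo_line(tc+[0,0,z],feed=20)
    f=robot.observe()['contact_force'][2]; print(z,round(f,1))
    if f-f0>2.5: break
grip(0.82,15); print(st())
robot.servo_line(tc+[0,0,60],feed=80); print(st())
robot.servo_line(tc+[0,0,200],feed=250); robot.hold(.1)
snap("top","g_top.png",(360,200,500,320),[tc+[0,0,17]],5)
for c in("top","scene","wrist"):
    if c!="top": viewer.read_camera(c)
    for cf,X in pin("roll_center",c,.3):
        if X[1]<-150:print(c,round(cf,2),X.round(1))
snap("wrist","g_wrist.png")
print(st())
E
```

```text
t=16.48 tcp=[ 473.1 -315.1   14.2] F=[ 0.3 -0.4 -0.5] g=0.659 -0.47108309748320504
13 -0.5
12 -1.0
11 -1.8
10 0.1
9 -0.7
8 -1.0
7 7.3
t=18.64 tcp=[ 473.  -315.     6.9] F=[-0.7  0.1  0.7] g=0.818
t=19.45 tcp=[ 472.9 -314.7   59.9] F=[-0.5 -0.   0.1] g=0.821
top 0.67 [ 470.9 -312.3   16.3]
scene 0.63 [ 471.3 -313.    24.2]
wrist 0.87 [ 473.  -313.9   21.4]
t=20.61 tcp=[ 472.8 -315.   199.5] F=[ 0.5 -0.5  0.2] g=0.821
```

View pics/g_wrist.png

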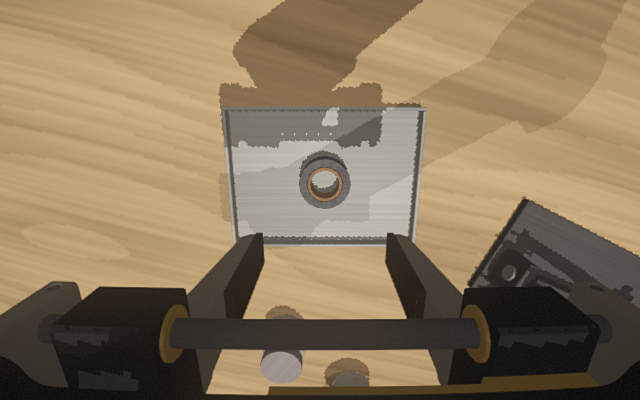

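The roll lies flat in the middle of the tray, at about (324,182) in the wrist view. Three cameras put its centre within about 3 mm of the tray centre. Next is the kickstand. I'll plan an arc with the fingers shut and check the IK before moving.

```bash
cat >> h.py <<'E'
kd=A()@np.array([-.2,0,-.98]); kori=rv(kd,-A()[:,1]); kty=A()[:,1]
def ktcp(th,D=86,gap=0,half=18):
    c=S+np.array([60,-D*np.cos(th),-D*np.sin(th)])+np.array([0,-np.sin(th),np.cos(th)])*(7+gap)
    return F(c)-half*kty
E
python3 - <<'E'
from h import *
for th,g in((0,110),(0,15),(.4,0),(.8,0),(1.1,0),(1.3,0)):
    p=ktcp(th,gap=g); print(th,p.round(0),None if (j:=kin.ik(p,kori)) is None else j.round(2))
grip(0.0,20)
p=ktcp(0,gap=110); robot.movep(p,kori); print(st())
viewer.read_camera("scene"); 
for c,X in pin("stand_foot","scene",.3): print(c,X.round(0))
robot.servo_line(ktcp(0,gap=12),feed=150); print(st())
snap("scene","h_scene.png",(270,110,430,260),[ktcp(0,gap=12)],4)
snap("top","h_top.png",(240,150,400,270),(),4)
E
```

```text
0 [694.  -2. 243.] [-0.42  0.91  0.88  1.1  -0.6   1.8  -1.38]
0 [675.   1. 150.] [-0.54  1.07  1.11  1.26 -0.8   1.73 -1.23]
0.4 [665.   7. 102.] [-0.62  1.26  1.33  1.32 -1.02  1.8  -1.1 ]
0.8 [662.  25.  73.] [-0.65  1.29  1.33  1.34 -1.06  1.78 -1.11]
1.1 [662.  45.  57.] [-0.67  1.32  1.33  1.35 -1.09  1.77 -1.13]
1.3 [663.  60.  49.] [-0.69  1.33  1.33  1.34 -1.11  1.77 -1.14]
t=25.09 tcp=[694.   -2.7 243. ] F=[0.1 0.3 0.4] g=0.004
0.6 [683. -14. 123.]
t=25.99 tcp=[674.6   0.9 148. ] F=[ 0.1 -0.3  0.3] g=0.007
```

View pics/h_scene.png

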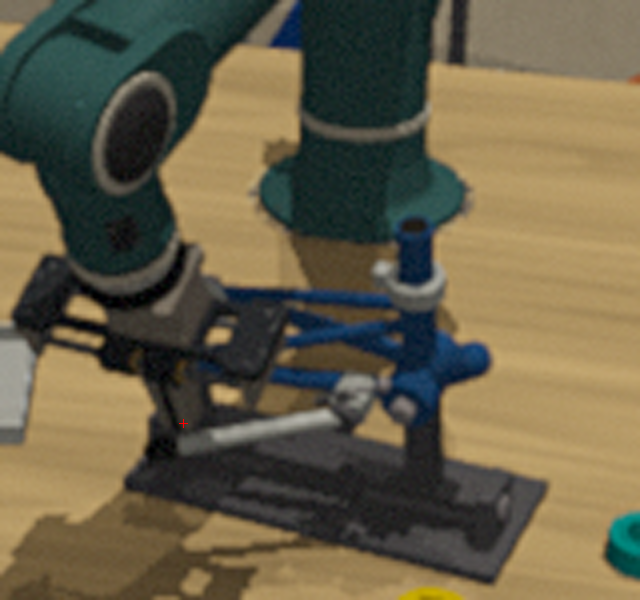

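View pics/h_top.png

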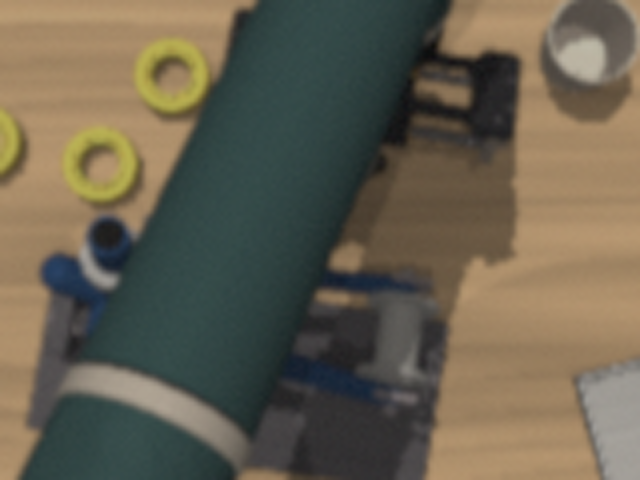

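```bash
python3 - <<'E'
from h import *
snap("scene","i_scene.png")
print(st())
for a in(-.2,-.1,0,.1):
    o=rv(A()@np.array([a,0,-.98]),-A()[:,1])
    for th in(0,.6,1.1): 
        j=kin.ik(ktcp(th,gap=0),o); print(a,th,None if j is None else j.round(2))
for a in(-.2,-.1,0):
    o=rv(A()@np.array([a,0,-.98]),A()[:,1])
    for th in(0,.6,1.1): 
        j=kin.ik(ktcp(th,gap=0),o); print('flip',a,th,None if j is None else j.round(2))
E
```

```text
t=26.14 tcp=[674.7   0.8 148.3] F=[-0.4  0.7  0.8] g=0.005
-0.2 0 [-0.46  0.97  0.85  1.27 -0.63  1.61 -1.34]
-0.2 0.6 [-0.48  1.01  0.83  1.32 -0.66  1.54 -1.33]
-0.2 1.1 [-0.51  1.04  0.81  1.33 -0.68  1.5  -1.36]
-0.1 0 [-0.51  0.92  0.88  1.37 -0.63  1.49 -1.32]
-0.1 0.6 [-0.52  0.95  0.85  1.42 -0.67  1.41 -1.31]
-0.1 1.1 [-0.55  0.98  0.83  1.43 -0.7   1.38 -1.34]
0 0 [-0.56  0.86  0.9   1.46 -0.64  1.36 -1.31]
0 0.6 [-0.57  0.9   0.87  1.51 -0.68  1.28 -1.3 ]
0 1.1 [-0.6   0.93  0.84  1.52 -0.71  1.24 -1.32]
0.1 0 [-0.61  0.81  0.92  1.56 -0.66  1.23 -1.29]
0.1 0.6 [-0.61  0.85  0.88  1.6  -0.7   1.15 -1.27]
0.1 1.1 [-0.64  0.89  0.86  1.62 -0.73  1.11 -1.3 ]
flip -0.2 0 [-0.08  0.83  0.12  1.24 -0.15  1.49  1.46]
flip -0.2 0.6 [-0.09  0.86  0.11  1.29 -0.16  1.41  1.45]
flip -0.2 1.1 [-0.13  0.89  0.1   1.3  -0.17  1.36  1.42]
flip -0.1 0 [-0.1   0.76  0.13  1.33 -0.15  1.36  1.46]
flip -0.1 0.6 [-0.11  0.8   0.12  1.38 -0.15  1.28  1.45]
flip -0.1 1.1 [-0.14  0.83  0.1   1.39 -0.16  1.23  1.41]
flip 0 0 [-0.12  0.7   0.15  1.43 -0.14  1.23  1.46]
flip 0 0.6 [-0.13  0.74  0.13  1.48 -0.14  1.14  1.44]
flip 0 1.1 [-0.16  0.77  0.11  1.49 -0.14  1.09  1.4 ]
```

View pics/i_scene.png

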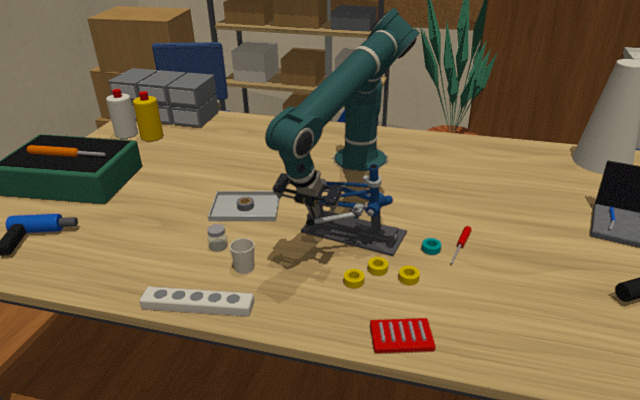

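The arm is clear of the tube: the forearm passes above and to the left, and the hand is over the foot at scene (310,215). I'll reduce the tilt a little and push along the arc, watching the force.

```bash
sed -i "s/\[-.2,0,-.98\]/[-.1,0,-.98]/; s/\[60,-D/[63,-D/; s/D=86/D=88/" h.py; python3 - <<'E'
from h import *
robot.servo_line(ktcp(0,gap=12),feed=60,rotation=kori); print(st())
f0=robot.observe()['contact_force']
for th,g in [(0,6),(0,3),(0.05,0)]+[(t,0) for t in np.arange(.15,1.16,.1)]:
    robot.servo_line(ktcp(th,gap=g),feed=70)
    o=robot.observe(); f=o['contact_force']-f0; print(round(th,2),o['tcp_pos'].round(1),f.round(1))
    if np.linalg.norm(f)>35: print("stop");break
robot.hold(.3)
snap("scene","j_scene.png",(270,110,430,260),[],4)
print(st())
E
```

```text
t=26.39 tcp=[676.4  -0.9 148.2] F=[0.  0.3 0.2] g=0.007
0 [675.2  -0.9 139.7] [ 0.6 -0.9 -0.4]
0 [675.2  -1.3 137.9] [ 1.6 -0.7  1.7]
0.05 [673.6  -1.3 130.8] [ 1.8 -1.1  5. ]
0.15 [671.7  -0.7 122. ] [ 2.4 -1.6  4.3]
0.25 [669.9   0.7 113.3] [ 1.4 -1.4  2.7]
0.35 [668.2   2.8 104.8] [ 2.2 -2.2  2.4]
0.45 [666.8   5.9  96.4] [ 1.9 -2.2  1.7]
0.55 [665.5  10.1  88.3] [ 1.  -2.2  1.1]
0.65 [664.5  15.3  80.4] [-0.6 -1.4  0.3]
0.75 [664.2  21.2  73.4] [ 0.1 -1.5  0.3]
0.85 [664.   27.2  67.1] [ 0.2 -0.  -0.4]
0.95 [663.9  33.4  61.3] [-0.4 -1.2  1.2]
1.05 [664.   40.4  56.2] [ 0.1 -0.5  0.7]
1.15 [664.3  48.   51.7] [-0.3 -1.3 -0.2]
t=30.52 tcp=[664.6  46.9  52.3] F=[ 1.5 -1.   0.3] g=0.006
```

View pics/j_scene.png

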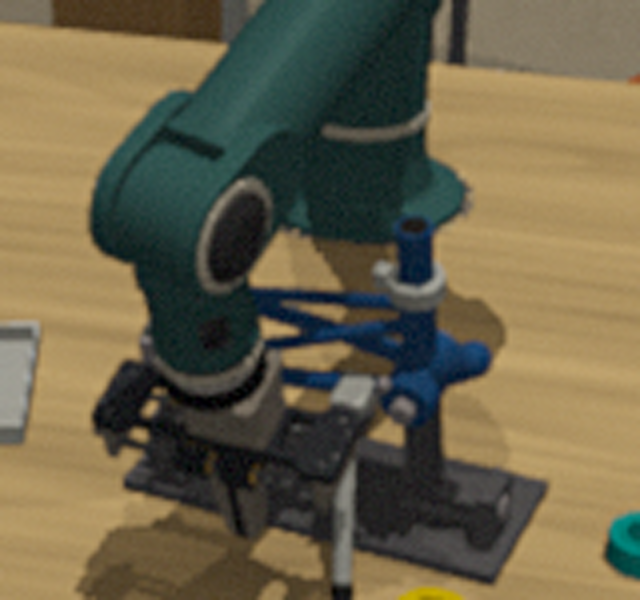

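The kickstand has flipped: the rod now hangs almost straight down, foot at about crop (342,590). I'll back away, check it and move above the bare tube.

```bash
python3 - <<'E'
from h import *
p=robot.observe()['tcp_pos']
robot.servo_line(p-70*kty,feed=150)
p=robot.observe()['tcp_pos']
robot.servo_line(p-kd/np.linalg.norm(kd)*150,feed=250); print(st())
robot.servo_line(robot.observe()['tcp_pos']+[0,0,160],feed=250)
for s in(1,-1):
  for l,z in((.21,326),(.21,226),(.1,226),(0,226)):
    R=A(l); j=kin.ik(F([0,70,z],l),rv(-R[:,2],s*R[:,0])); print(s,l,z,None if j is None else j.round(2))
snap("scene","k_scene.png",(270,110,430,260),[F(S+[75,20,-113])],4)
viewer.read_camera("top")
for c in("scene","top"):
  for th in("stand_foot","tube_grip"):
    for cf,X in pin(th,c,.3): print(c,th,round(cf,2),X.round(0))
print(F(S+[75,20,-113]).round(0),F([0,70,242]).round(0),st())
E
```

```text
t=31.89 tcp=[697.4 -28.2 193.5] F=[-0.5 -0.1 -0.5] g=0.006
1 0.21 326 [-0.51  0.51  0.41  1.28 -0.25  1.6  -0.28]
1 0.21 226 [-0.53  0.52  0.4   1.47 -0.27  1.4  -0.26]
1 0.1 226 [-0.62  0.42  0.44  1.61 -0.22  1.25 -0.3 ]
1 0 226 [-0.72  0.33  0.48  1.73 -0.16  1.12 -0.37]
-1 0.21 326 [ 0.39  0.85 -1.33  1.2   0.65  1.77  2.2 ]
-1 0.21 226 [ 0.44  0.91 -1.33  1.39  0.7   1.6   2.13]
-1 0.1 226 [ 0.49  0.81 -1.32  1.53  0.7   1.47  2.1 ]
-1 0 226 [ 0.52  0.7  -1.32  1.65  0.69  1.34  2.07]
scene stand_foot 0.64 [679. 124.  16.]
scene tube_grip 0.91 [610. 158. 280.]
top stand_foot 0.61 [530. 424.  -1.]
top stand_foot 0.56 [681. 126.  18.]
top tube_grip 0.85 [614. 160. 277.]
[683. 126.  15.] [613. 158. 277.] t=33.25 tcp=[697.3 -27.9 352.7] F=[0.5 0.4 0.3] g=0.002
```

View pics/k_scene.png

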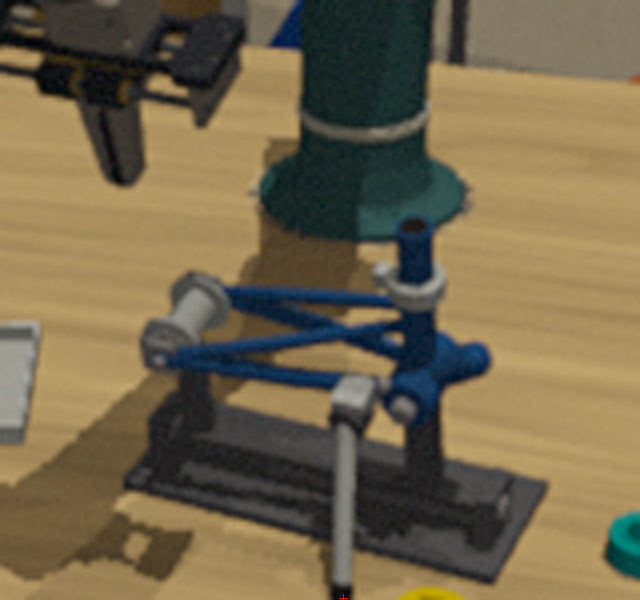

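The kickstand is fully down: the foot is at the predicted point (683,126,15) within 4 mm in both cameras. I'll grip the tube now.

```bash
python3 - <<'E'
from h import *
grip(1.0,40)
R=A(); ori=rv(-R[:,2],R[:,0])
robot.movep(F([0,70,335]),ori); print(st())
robot.servo_line(F([0,70,270]),feed=120)
robot.servo_line(F([0,70,227]),feed=50); print(st())
grip(0.0,40); print(st())
snap("scene","l_scene.png",(290,90,450,250),[],4)
E
```

```text
t=35.71 tcp=[632.  153.5 367.6] F=[-0.3  0.5  0.7] g=1.001
t=37.41 tcp=[609.8 158.5 262.3] F=[-0.1 -0.1 -0.5] g=1.001
t=38.41 tcp=[610.  158.4 262. ] F=[ 2.8 -0.5 -1.6] g=0.286
```

View pics/l_scene.png

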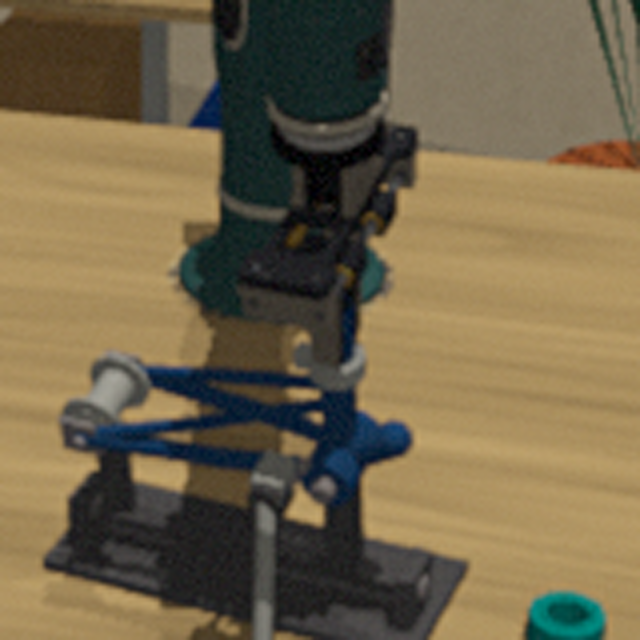

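The gripper stopped at 26.3 mm, which matches the 27 mm tube. I'll bring the frame upright along the arc about the pivot.

```bash
python3 - <<'E'
from h import *
f0=robot.observe()['contact_force']
for l in np.linspace(.21,0,8)[1:]:
    R=A(l); robot.servo_line(F([0,70,227],l),feed=20,rotation=rv(-R[:,2],R[:,0]))
    o=robot.observe(); f=o['contact_force']; print(round(l,2),o['tcp_pos'].round(1),f.round(1),round(o['grip_width'],3))
    if np.linalg.norm(f)>50: print('stop');break
robot.hold(.5); print(st(), robot.observe()['wrist_torque'].round(2))
snap("scene","m_scene.png",(200,90,460,270),[F([0,70,255],0),F(S,0),F(S+[75,20,-113],0)],3)
viewer.read_camera("top")
for c in("scene","top"):
  for th in("tube_grip","stand_pivot","stand_foot","roll_center","cup","jar","screwdriver"):
    for cf,X in pin(th,c,.35):
        if th!="roll_center" or X[1]<0: print(c,th,round(cf,2),X.round(0))
print(F([0,70,242],0).round(0),F(S,0).round(0),F(S+[75,20,-113],0).round(0))
E
```

```text
0.18 [602.9 159.7 263.4] [ 3.5  0.5 -2.3] 0.285
0.15 [596.2 160.9 264.5] [ 4.   0.3 -2.7] 0.284
0.12 [589.5 162.1 265.4] [ 3.8  1.2 -4.2] 0.286
0.09 [582.8 163.3 266. ] [ 4.4  0.7 -3.3] 0.287
0.06 [576.1 164.5 266.5] [ 3.9  2.3 -4.7] 0.287
0.03 [569.5 165.6 266.8] [ 3.9  2.5 -6. ] 0.287
0.0 [562.8 166.8 266.9] [ 5.3  4.  -6.3] 0.287
t=42.40 tcp=[562.9 166.8 266.9] F=[ 4.4  3.  -6.1] g=0.286 [ 0.46 -1.22  0.09]
scene tube_grip 0.71 [563. 165. 284.]
scene stand_pivot 0.59 [606. 119. 158.]
scene stand_foot 0.71 [686. 124.  37.]
scene stand_foot 0.52 [ 706. -315.    3.]
scene roll_center 0.66 [ 471. -311.   22.]
scene cup 0.9 [ 791. -192.    2.]
scene jar 0.63 [ 708. -314.    0.]
scene jar 0.4 [552.  99.  -0.]
scene screwdriver 0.6 [527. 425.  -3.]
top stand_pivot 0.65 [610. 120. 151.]
top stand_foot 0.48 [681. 127.  43.]
top roll_center 0.76 [ 471. -314.   17.]
top cup 0.73 [ 789. -190.   -2.]
top screwdriver 0.91 [533. 426.  -4.]
[563. 167. 282.] [608. 118. 154.] [685. 125.  41.]
```

View pics/m_scene.png

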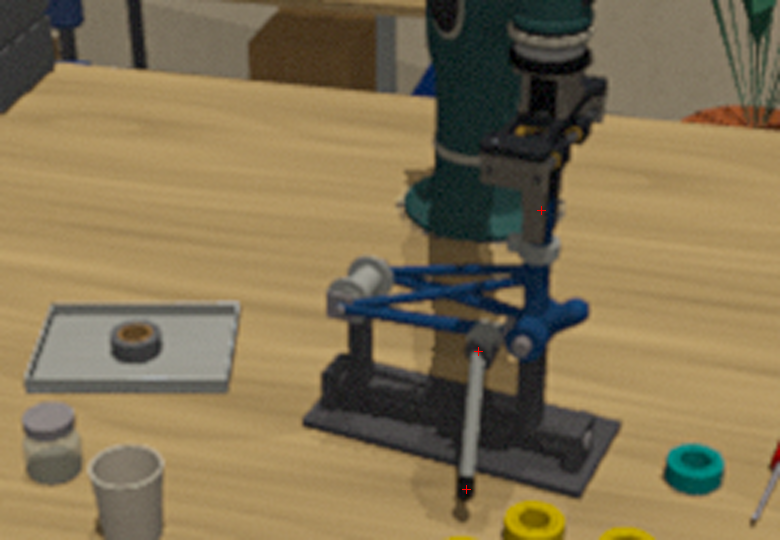

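The frame is upright: the tube, stand hinge and foot match the upright prediction to about 4 mm, seen at crop (541,211), (478,350) and (466,489). The stand is down, the roll is in the tray, and the grip holds steady. Handing in.

```bash
python3 - <<'E'
from h import *
print(st()); robot.job_done(); print(st())
E
```

```text
t=43.20 tcp=[563.  166.8 266.9] F=[ 4.9  2.  -5.8] g=0.284
the job is handed in; nothing more can be done
the job is handed in; nothing more can be done
```

I did all three steps in order and handed the job in at t ≈ 43 s, with the gripper still holding the frame upright. The hand-in returned no verdict.

- **Roll:** I slid the grey roll off the tube, set it down in the tray until it touched (about 7 N) and let go. After release three cameras put it within about 3 mm of the tray's middle, and it looked flat in the pictures. The height estimates were less exact: 16–24 mm above the table, where a flat roll would be at 17 mm.
- **Kickstand:** I pushed it past centre with the fingers shut, using about 5 N, and it snapped down. The foot was within about 4 mm of its fully-down position in both cameras, also after the frame was upright.
- **Frame:** The tube is gripped at a set 40 N, with the jaws at 26 mm on the 27 mm tube. The tube, stand hinge and foot match the upright position to about 4 mm. The arm was still, with about 8 N at the wrist.
- **Screwdriver, cup and jar:** All three were found again within about 7 mm of where they started. The top camera missed the jar in the last check, but the scene camera saw it.
- **False detections:** The networks sometimes gave one part's name to another. I dropped these because their positions could not be right; they had spoiled my first frame fit, which I redid before moving.

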